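# Release the transport lock of a laser power unit with the long T-key

### The job

Take the T-key from its wooden stand, lower it down the deep round shaft in the white power unit until it sits fully home over the square stem at the bottom, and turn the stem a quarter turn clockwise (seen from above) to its stop, so that the lock bolt on top draws back. Then lift the key out, stand it back fully down in its stand and let go. Leave the flask, jar and screwdriver where they are.

Things in the scene. Friction and masses are not known exactly. Their poses are not given: they have to be found in the camera images.
- key_bar (a point): centre of the crossbar of the dark steel T-key, where it is gripped. Loose, about 0.4 kg, 180 mm tall, starts upright in the stand. The bar is 100 mm long along the key's own x, 16 mm wide (y) and 16 mm tall; the key's z runs up along its round shank (14 mm diameter), straight below the middle of the bar
- key_tip (a point): centre of the key's lower end, 172 mm below the bar's centre on the key's z axis. The end is a socket head, 36 mm tall, at most 32 mm across, with a 19 mm square hole open downwards, 24 mm deep, its sides parallel to the key's x and y. On the stem it has about 12 degrees of play either way
- shaft_mouth (a point): centre of the mouth of the vertical shaft, in the flat top of the white power unit (180 x 220 x 130 mm, fixed, axes upright, its x and y along its sides; the mouth is 30 mm to the -x side of the top's centre). The shaft is round, 37 mm in diameter and 120 mm deep
- shaft_floor (a point): centre of the shaft's flat floor, 120 mm straight below the mouth. A steel stem stands here on the shaft's axis: 16 mm square, 20 mm tall, its top 4 mm tapered to 10 mm square. Which way the locked square faces differs every time and is not measured. Fully home, the key's lower end rests on this floor with the stem in its socket; if the squares do not match it stops about 15 mm higher
- stem (a joint): turn of the square stem from locked, rad: 0 locked (starts here, against a stop: no turning anticlockwise), growing clockwise seen from above to a stop at 1.57, released. Stays where left; friction about 0.2 N m. It draws the flat steel bolt on the unit's top 26 mm out of the bracket at the unit's side; the bolt cannot be moved by hand
- stand_floor (a point): centre of the flat floor of the pocket in the wooden key stand, a fixed block 80 x 80 mm and 60 mm tall; the round pocket is 41 mm in diameter and 52 mm deep, open upwards. The key's lower end rests here at the start and at the end
- flask: bystander: clear plastic bottle, 66 mm in diameter, 190 mm tall, upright; origin at the centre of its underside
- jar: bystander: grey jar with black cap, 60 mm in diameter, 60 mm tall; origin at the centre of its underside
- driver: bystander: screwdriver, 200 mm long, lying on the bench along its own x; origin below its middle, on the bench
Not all that is in view belongs to the job. There is more than one size of the part that bears key_bar; the job needs the smallest.

How it is judged:
By the outcome, as a careful person would: the job done as asked, in the order asked, and still so for the second after the job is handed in, with the robot touching nothing.
It also fails if it takes over 72 s, if anything falls off the work surface, if the arm or the gripper's body presses on something with over 40 N, if the wrist force passes 120 N, or if a joint passes its speed limit or range.

### The arm

A 6-joint arm with a two-finger parallel gripper is mounted at the origin on the work surface. World frame = base frame: x ahead of the robot, y to its left, z up, the work surface at z = 0. Lengths are in mm, angles in rad, forces in N, time in s.
With the tool pointing down it reaches from about 350 to 775 mm from the base axis. Payload 7.3 kg.
Tool frame: the origin (TCP) lies at the very end of the fingers, on their centre line; the grasp point (between the pads) lies 19 mm behind it; z points along the fingers, y is the line along which they close (so a half turn about z gives the same grasp; the last joint's range is limited). The gripper opens to 92 mm and grips with 3 to 60 N. Pads are 19 mm wide; open, the fingers measure 130 mm over their backs; the gripper's body (75 mm by 190 mm) begins 47 mm behind the grasp point.
Start: joints at [-1.413, 0.342, 1.524, -0, 1.275, -0.146], TCP at [157.075, -500.971, 226.741] pointing down, gripper open.
Joint ranges: [-2.53, 2.53], [-0.77, 2.02], [0.04, 2.7], [-1, 4.14], [0.28, 2.66], [-3.11, 3.11]. Speed limits (rad/s): [2.57, 2.57, 3.14, 3.14, 3.14, 3.14].

### API

Orientations are given as [roll, pitch, yaw] about the fixed x, y, z axes, in that order (R = Rz(yaw) Ry(pitch) Rx(roll)).
In Python, from plant import bot gives the robot as it stands.
- The arm moves only by the tool apply_moves, never from a script. Its argument "motion" is text: rows parted by semicolons, each of 4 numbers parted by spaces: the shift along the tool's x, y, z in m, then the turn about the tool's z in degrees. A call has 1 to 8 rows; each row shifts and turns the commanded pose from where the row before left it, along the tool's axes as they then stand; what a row does not reach is not made up. A row lasts 1/8 s, in which the tool goes at most 62.5 mm and 10.7 degrees, less where a joint would pass 70% of its speed; a pose out of reach is approached as far as the arm can. A call with a gripper value outside its range is refused whole. "fingers" is the opening, from -1 (shut) to 1 (fully open), set as the call begins (left out, the last holds). The fingers move at their own pace and stop on an object; the grip force is fixed at half the most. Time passes only in rows, so rows that do not move let the fingers close. It gives the time, the measured TCP pose, the force, the opening and the grip force at its end, in the units of the state.
- bot.get_obs(): the state, without advancing time (a new reading comes with each control period).
- bot.capture(name): name is "scene" or "top" or "wrist"; returns a dict with "img" (480x640x3 uint8, blue, green, red), "range_z" (480x640 float32, mm along the optical axis (not along the pixel's ray), 0 where there is no reading), "fx", "fy", "cx", "cy" (pixels), "D" ([k1, k2, p1, p2, k3] as OpenCV has them; the pictures are not rectified), "world_from_camera" (4x4, takes a point from camera to world coordinates); the wrist camera has in their place "mount" (4x4, takes a point from camera to tool coordinates, whose origin is the TCP and whose axes are the flange's). Camera axes: x right, y down, z forward; pixel columns grow to the right and rows downward; lengths in mm; the calibration is good to about 2 mm. A picture is of the moment at which its call begins: read the wrist's pose just before it.
- bot.close_job(): hands the job in; it is judged then, once.
Trained networks look in a picture, given as the dict that the camera call returned (one of the last four; its "shot" number tells which), for a name from the list of things; names that differ only in an ending like _2 or _b are one class to them, and where a whole thing is asked for, a point or a joint stands for the part that bears it (a point fixed in the world has none). Each returns a list of dicts, best first, with "p" (0 to 1); they miss things now and then, are a little off and sometimes report something else, mostly with a low value. They report only what shows in the picture. A call takes as long as a camera call. They do not tell look-alikes from the thing itself.
- bot.cut_out(picture, thing): "pixels" (480x640 bool, what is visible of it) and "point" ([column, row] in pixels, amid what is visible of it).
The state is a dict: "time": time; "joint_positions": joint angles; "dq": joint speeds; "tau": joint torques, N m; "tool_pos": TCP position; "tcp_rot": TCP orientation; "contact_force": force on the tool from outside, world axes, zero at the start; "moment": the same for the moment, N m; "grip_width": finger opening in mm; "finger_force": force on a finger pad.
Only numpy, scipy, OpenCV 4.12 (cv2) and the standard library are available. Lean on these libraries where they do the work, as an engineer would, in place of code of your own. Each camera call takes 0.05 s, during which the arm holds its last target. There are 200 camera calls.

## Working session

There is one attempt and no reset: what is moved stays moved. The work goes in short steps, Python scripts to look and compute and a tool call to move; the robot and the scene stay as the last step left them, time stands still between calls to the robot, and variables do not carry over. Pictures are saved under pics/ and viewed, at most 10 in all, crops included, and the job is handed in when it is done.

Besides the shell and the picture viewer there is one more tool, called after "Call:" by a JSON object that holds its "name" and its "arguments". apply_moves: Moves the arm, as the interface text tells. Its arguments: {"type":"object","properties":{"motion":{"type":"string"},"fingers":{"type":"number"}},"required":["motion"]}

```bash
mkdir -p pics
cat > h.py <<'E'
import numpy as np, cv2
from plant import bot
from scipy.spatial.transform import Rotation as R
def tool():
    o=bot.get_obs(); T=np.eye(4); T[:3,:3]=R.from_euler('xyz',o['tcp_rot']).as_matrix(); T[:3,3]=o['tool_pos']; return T
def shot(name):
    T=tool(); p=bot.capture(name)
    p['W']=T@np.array(p['mount']) if name=='wrist' else np.array(p['world_from_camera'])
    return p
def K(p): return np.array([[p['fx'],0,p['cx']],[0,p['fy'],p['cy']],[0,0,1.]])
def cloud(p,mask=None):
    z=p['range_z']; m=(z>0) if mask is None else (z>0)&mask
    v,u=np.nonzero(m); n=cv2.undistortPoints(np.stack([u,v],1).astype(np.float64)[:,None],K(p),np.array(p['D'],float))[:,0]
    c=np.c_[n,np.ones(len(n))]*z[v,u][:,None]
    return c@p['W'][:3,:3].T+p['W'][:3,3], np.c_[u,v]
def onplane(p,uv,z):
    n=cv2.undistortPoints(np.array(uv,float).reshape(-1,1,2),K(p),np.array(p['D'],float))[:,0]
    d=np.c_[n,np.ones(len(n))]@p['W'][:3,:3].T; o=p['W'][:3,3]
    return o+d*((z-o[2])/d[:,2])[:,None]
E
python3 - <<'E'
from h import *
o=bot.get_obs(); print(o)
for n in ['scene','top']:
    p=shot(n); cv2.imwrite(f'pics/{n}0.png',p['img'])
    for t in ['key_bar','flask','jar','driver']:
        for d in bot.cut_out(p,t)[:5]:
            c,_=cloud(p,d['pixels']); print(n,t,d['p'],d['point'],d['pixels'].sum(),np.median(c,0).round() if len(c) else 0,c.max(0).round() if len(c) else 0,c.min(0).round() if len(c) else 0)
E
```

```text
{'time': 0.0, 'joint_positions': array([-1.41298244e+00,  3.42720557e-01,  1.52502205e+00,  2.42734748e-05,
        1.27539928e+00, -1.46018884e-01]), 'dq': array([ 0.00163282,  0.00056301, -0.00019079, -0.00100204, -0.00025779,
        0.00035373]), 'tau': array([-1.87609367e-03, -4.31251359e+01, -2.44214541e+01,  7.15456414e-02,
        5.61223039e-02, -1.36516101e-04]), 'tool_pos': array([ 157.02322381, -500.53908551,  226.04433559]), 'tcp_rot': array([-3.14006329e+00, -2.48377956e-04,  3.03825500e-01]), 'contact_force': array([-0.82695221, -0.25395316, -0.05209793]), 'moment': array([-0.01977851, -0.00340692,  0.02134471]), 'finger_force': 0.0, 'grip_width': 91.71215613092906}
scene key_bar 0.96 [209.7, 273.7] 459 [ 477. -322.  184.] [ 524. -287.  193.] [ 330. -337.   -3.]
scene key_bar 0.95 [149.6, 303.3] 1047 [ 498. -461.  233.] [ 556. -440.  242.] [ 241. -479.   -6.]
scene key_bar 0.89 [222.4, 202.6] 1264 [ 344. -237.  219.] [ 373. -168.  242.] [ 162. -298.   -7.]
scene flask 0.96 [432.9, 170.9] 1330 [464. 300. 100.] [487. 457. 195.] [330. 279.  -9.]
scene jar 0.94 [341.1, 210
[... 440 characters left out ...]
key_bar 0.57 [401.9, 349.5] 1534 [ 336. -229.  236.] [ 368. -170.  241.] [ 254. -344.   -5.]
top flask 0.57 [135.0, 288.0] 1647 [449. 300. 123.] [480. 418. 194.] [403. 282.  -7.]
top flask 0.49 [269.9, 201.9] 10315 [629.  38. 129.] [776. 193. 154.] [513. -98.  -6.]
top flask 0.32 [149.2, 155.4] 578 [746. 313.  22.] [799. 340.  29.] [623. 300.  -3.]
top jar 0.6 [260.7, 308.1] 619 [408.  61.  59.] [435.  91.  66.] [376.  35.  -2.]
top driver 0.8 [149.8, 160.6] 696 [736. 312.  21.] [800. 335.  29.] [602. 297.  -6.]
top driver 0.72 [264.6, 198.4] 10135 [628.  38. 129.] [774. 195. 154.] [512. -95.  -5.]
top driver 0.16 [447.6, 279.4] 700 [ 469. -316.  186.] [ 517. -302.  193.] [ 421. -347.    3.]
```

View pics/top0.png

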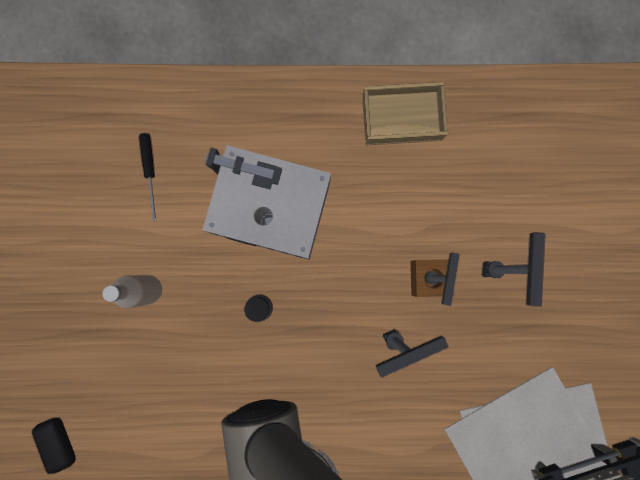

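View pics/scene0.png

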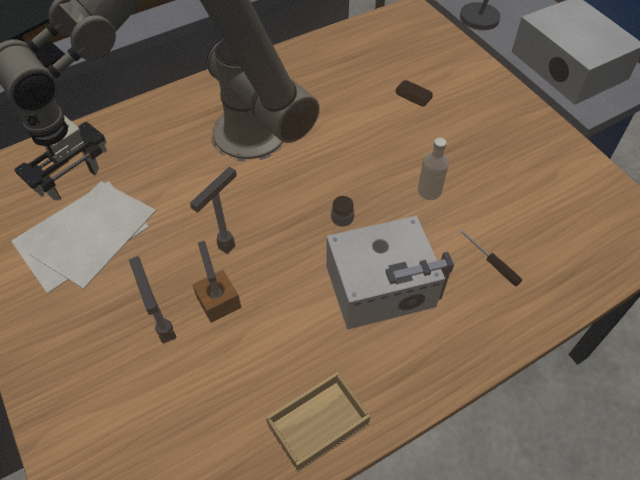

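Run:
```python
from h import *
for n in ['scene','top']:
    p=shot(n); c,uv=cloud(p)
    def box(m,l):
        q=c[m][:,:2].astype(np.float32); print(n,l,len(q),cv2.minAreaRect(q),np.median(c[m][:,2]),q.mean(0))
    near=lambda x,y,r:np.hypot(c[:,0]-x,c[:,1]-y)<r
    box(near(475,-318,80)&(c[:,2]>178)&(c[:,2]<200),'bar')
    box(near(490,-455,100)&(c[:,2]>228)&(c[:,2]<250),'bigbar')
    box(near(340,-230,100)&(c[:,2]>228)&(c[:,2]<250),'bigbar2')
    box(near(470,-310,75)&(c[:,2]>52)&(c[:,2]<66),'standtop')
    box(near(640,38,170)&(c[:,2]>122)&(c[:,2]<137),'unit')
    box(near(640,38,190)&(c[:,2]>140)&(c[:,2]<160),'bolt')
    i=p['img']
    if n=='top':
        cv2.imwrite('pics/c1.png',np.hstack([cv2.resize(i[220:320,380:480],(400,400),interpolation=2),cv2.resize(i[166:266,214:314],(400,400),interpolation=2)]))
```

```text
scene bar 314 ((472.4723815917969, -321.0816650390625), (16.16672706604004, 103.12507629394531), 79.02430725097656) 185.309521022941 [ 475.4125  -321.63324]
scene bigbar 573 ((489.62371826171875, -460.9128112792969), (21.1120548248291, 132.86473083496094), 84.46260070800781) 235.9952973737917 [ 493.88895 -460.91382]
scene bigbar2 525 ((337.1177062988281, -235.25413513183594), (26.001136779785156, 132.4685821533203), 23.579025268554688) 234.8616731769847 [ 338.91122 -236.46404]
scene standtop 831 ((472.47369384765625, -320.7416076660156), (84.4427490234375, 80.74808502197266), 0.27614739537239075) 58.04086724098852 [ 476.42126 -321.6907 ]
scene unit 6407 ((634.0112915039062, 48.11183166503906), (254.9879608154297, 186.4999237060547), 74.24181365966797) 127.7492070236026 [633.95447   29.360455]
scene bolt 182 ((699.8026733398438, 77.32752227783203), (147.92141723632812, 39.57695770263672), 73.75115966796875) 143.35460802342232 [707.67596  101.154236]
top bar 497 ((469.02392578125, -318.9520568847656), (17.147247314453125, 99.45661926269531), 78.88053131103516) 186.9601955578587 [ 468.87405 -317.90674]
top bigbar 1023 ((486.12786865234375, -458.9146728515625), (24.546241760253906, 132.54043579101562), 84.12431335449219) 236.5118116835224 [ 486.7317  -458.21872]
top bigbar2 1019 ((332.99359130859375, -232.84161376953125), (23.408199310302734, 131.44564819335938), 23.458721160888672) 236.82712221496502 [ 333.8657  -232.48158]
top standtop 817 ((468.5380554199219, -318.4342956542969), (79.81866455078125, 80.30360412597656), 1.9506874084472656) 59.060567502862455 [ 470.20218 -308.0473 ]
top unit 8934 ((631.253173828125, 49.81256866455078), (252.62933349609375, 180.24156188964844), 74.82780456542969) 129.28373998417453 [624.58276  33.34035]
top bolt 344 ((696.7484130859375, 80.88226318359375), (151.78077697753906, 35.735435485839844), 75.42108154296875) 142.9963692950983 [699.4734   93.60865]
```

View pics/c1.png

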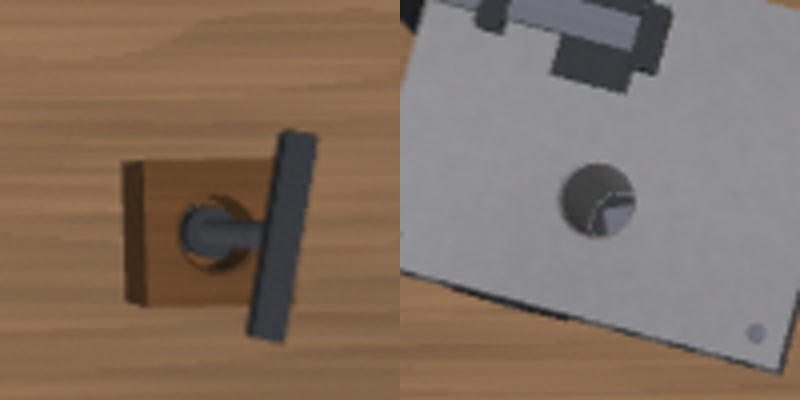

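```bash
cat >> h.py <<'E'
def plan(x,y,z,yaw,n,T=None):
    "relative rows to a pose, tool down; prints"
    T=tool(); y0=np.degrees(np.arctan2(T[1,0],T[0,0])); dy=(yaw-y0+180)%360-180
    p0=T[:3,3]; p1=np.array([x,y,z]); s=(p1-p0)/n; r=[]
    for i in range(n):
        a=np.radians(y0+dy*i/n); c,S=np.cos(a),np.sin(a)
        r.append('%.4f %.4f %.4f %.2f'%((s[0]*c+s[1]*S)/1e3,(s[0]*S-s[1]*c)/1e3,-s[2]/1e3,-dy/n))
    print(p0.round(1),round(y0,2),'step',np.linalg.norm(s).round(1),'turn',dy); print('; '.join(r))
E
python3 - <<'E'
from h import *
p=shot('wrist'); print(np.array(p['mount']).round(2),p['fx'],p['cx'],p['cy'])
p=shot('top'); print(p['W'].round(2)); g=cv2.cvtColor(p['img'],6)
cc=[]
# hole outline: (x,y) from crop 597,200 -> px
print(onplane(p,[214+(597-400+.5)/4, 166+200/4],130))
c,uv=cloud(p); m=(np.hypot(c[:,0]-600,c[:,1]-30)<60)&(c[:,2]<115); print(m.sum(),c[m].mean(0),c[m].min(0))
E
```

```text
[[   0.     -0.97   -0.25   66.27]
 [   1.      0.     -0.     -1.14]
 [   0.     -0.25    0.97 -157.39]
 [   0.      0.      0.      1.  ]] 430.19477119584474 320.3246187663586 239.38202533046726
[[-1.00000e-02 -1.00000e+00  6.00000e-02  4.85150e+02]
 [-1.00000e+00  1.00000e-02 -2.00000e-02 -6.86200e+01]
 [ 2.00000e-02 -6.00000e-02 -1.00000e+00  1.07102e+03]
 [ 0.00000e+00  0.00000e+00  0.00000e+00  1.00000e+00]]
[[596.62491124  41.25039179 130.        ]]
234 [606.73840392  50.22090916  46.72372488] [589.14946385  30.3328557    5.70447547]
```

Call:
{"name": "apply_moves", "arguments": {"motion": "0 0 -0.04 -10; 0 0 -0.04 -10; 0 0 -0.04 -10; 0 0 0 -10; 0 0 0 -10; 0 0 0 -10; 0 0 0 -10; 0 0 0 -10", "fingers": 1}}

```text
time: 1.7
tool_pos: [157.1, -500.9, 346.7]
tcp_rot: [-3.142, 0.0, 1.706]
contact_force: [0.7, 0.3, 0.0]
grip_width: 91.9
finger_force: 0.0
```

```bash
python3 -c "
from h import *
plan(662,28,330,169,14)"
```

```text
[ 157.1 -500.9  346.7] 97.74 step 52.2 turn 71.26432805957629
0.0326 0.0408 0.0012 -5.09; 0.0288 0.0436 0.0012 -5.09; 0.0249 0.0459 0.0012 -5.09; 0.0207 0.0480 0.0012 -5.09; 0.0163 0.0496 0.0012 -5.09; 0.0119 0.0509 0.0012 -5.09; 0.0073 0.0517 0.0012 -5.09; 0.0027 0.0522 0.0012 -5.09; -0.0019 0.0522 0.0012 -5.09; -0.0066 0.0518 0.0012 -5.09; -0.0111 0.0510 0.0012 -5.09; -0.0156 0.0498 0.0012 -5.09; -0.0200 0.0483 0.0012 -5.09; -0.0242 0.0463 0.0012 -5.09
```

Call:
{"name": "apply_moves", "arguments": {"motion": "0.033 0.041 0.001 -5; 0.029 0.044 0.001 -5; 0.025 0.046 0.001 -5; 0.021 0.048 0.001 -5; 0.016 0.05 0.001 -5; 0.012 0.051 0.001 -5; 0.007 0.052 0.001 -5; 0.003 0.052 0.001 -5"}}

```text
time: 2.7
tool_pos: [451.1, -199.3, 338.9]
tcp_rot: [-3.142, 0.001, 2.401]
contact_force: [0.2, -1.2, 0.2]
grip_width: 92.2
finger_force: 0.0
```

```bash
python3 -c "
from h import *
plan(662,28,200,169,7)"
```

```text
[ 451.1 -199.3  338.9] 137.57 step 48.5 turn 31.425595327539583
-0.0003 0.0443 0.0198 -4.49; -0.0038 0.0441 0.0198 -4.49; -0.0072 0.0437 0.0198 -4.49; -0.0106 0.0430 0.0198 -4.49; -0.0140 0.0420 0.0198 -4.49; -0.0172 0.0408 0.0198 -4.49; -0.0204 0.0393 0.0198 -4.49
```

Call:
{"name": "apply_moves", "arguments": {"motion": "0 0.044 0.02 -4.5; -0.004 0.044 0.02 -4.5; -0.007 0.044 0.02 -4.5; -0.011 0.043 0.02 -4.5; -0.014 0.042 0.02 -4.5; -0.017 0.041 0.02 -4.5; -0.02 0.039 0.02 -4.5; 0 0 0 0"}}

```text
time: 3.7
tool_pos: [661.0, 28.6, 195.5]
tcp_rot: [-3.142, -0.004, 2.952]
contact_force: [-0.1, 0.1, 0.9]
grip_width: 91.6
finger_force: 0.0
```

Run:
```python
from h import *
T=tool(); print(T.round(2)[:3],bot.get_obs()['joint_positions'])
p=shot('wrist'); c,uv=cloud(p)
m=(np.abs(c[:,2]-130)<4)&(np.hypot(c[:,0]-600,c[:,1]-35)<150); print('top z',np.median(c[m][:,2]))
h=(np.hypot(c[:,0]-597,c[:,1]-41)<35)&(c[:,2]<110)
print(h.sum(), c[h].mean(0), np.histogram(c[h][:,2],bins=[-20,0,5,10,15,20,25,30,35,40,60,80,110]))
s=(c[:,2]>20)&(c[:,2]<40)&h; print('stem', cv2.minAreaRect(c[s][:,:2].astype(np.float32)), s.sum())
u,v=uv[h].mean(0).astype(int); print(u,v)
i=p['img'][max(v-50,0):v+50,u-50:u+50]; i=cv2.resize(i,(600,600),interpolation=2); cv2.imwrite('pics/w1.png',np.clip(i*1.6,0,255).astype(np.uint8))
np.savez('w1.npz',W=p['W'],img=p['img'],o=[u-50,max(v-50,0)])
```

```text
[[-9.8000e-01  1.9000e-01 -0.0000e+00  6.6095e+02]
 [ 1.9000e-01  9.8000e-01  0.0000e+00  2.8580e+01]
 [ 0.0000e+00 -0.0000e+00 -1.0000e+00  1.9550e+02]] [-7.27475581e-02  6.23364206e-01  1.14558013e+00  4.54799004e-04
  1.37702965e+00 -1.45367820e+00]
top z 129.41522014820788
3541 [598.16304853  44.10941465  41.63421339] (array([  0,   0, 487, 884,  47,  80, 454, 114,  63, 307, 361, 744]), array([-20,   0,   5,  10,  15,  20,  25,  30,  35,  40,  60,  80, 110]))
stem ((597.6669921875, 43.74250411987305), (36.54307174682617, 36.71330642700195), 20.80255126953125) 711
324 135
```

View pics/w1.png

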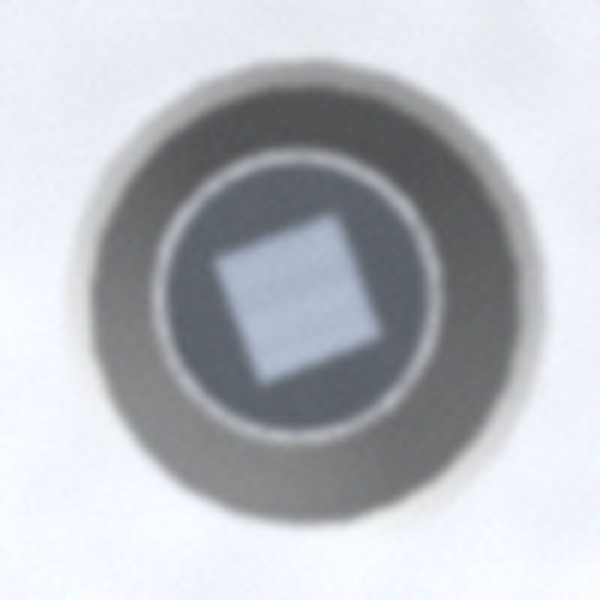

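Run:
```python
from h import *
d=np.load('w1.npz'); o=d['o']; p=shot('wrist')
px=lambda a:np.array(a,float)/6+o-0.4
w=onplane(p,px([(214,260),(335,213),(382,330),(262,385)]),28.)[:,:2]
e=np.diff(np.r_[w,w[:1]],axis=0); print('side',np.linalg.norm(e,axis=1),'ang',np.degrees(np.arctan2(e[:,1],e[:,0]))%90,'stem c',w.mean(0))
for l,a,z in [('floor ring',[(155,296),(440,296),(298,150),(298,443)],10),('dark mouth',[(92,300),(520,300),(306,85),(306,522)],130),('outer',[(75,292),(545,292),(310,60),(310,523)],130)]:
    w=onplane(p,px(a),z)[:,:2]; print(l,'c',w.mean(0),'dia',np.linalg.norm(w[0]-w[1]),np.linalg.norm(w[2]-w[3]))
c,uv=cloud(p); m=(np.abs(c[:,2]-129.5)<5)&(np.hypot(c[:,0]-600,c[:,1]-35)<60)
q=c[m][:,:2]; ctr=np.array([597,42.])
from scipy.ndimage import distance_transform_edt as D
im=np.ones((160,160),bool); ij=np.round((q-ctr)*2+80).astype(int); ok=((ij>=0)&(ij<160)).all(1); im[ij[ok,0],ij[ok,1]]=False
im=cv2.morphologyEx(im.astype(np.uint8),cv2.MORPH_OPEN,np.ones((5,5)))[20:140,20:140]
t=np.argwhere(im); print('hole depth c',(t.mean(0)+20-80)/2+ctr,'dia',2*np.sqrt(len(t)/4/np.pi))
```

```text
side [15.90359589 15.27889224 16.31552468 16.28822567] ang [ 9.82699333 11.70331289 13.40103518 10.24934628] stem c [597.49516397  42.20107748]
floor ring c [597.6274194   42.22858581] dia 37.130069879434714 37.42153266006803
dark mouth c [597.06069515  42.29097414] dia 36.366924669476376 36.43302178867584
outer c [596.32065347  42.77884416] dia 39.914590281981454 38.53789175318907
hole depth c [597.67951489  43.70220941] dia 36.40662530459675
```

```bash
python3 -c "
from h import *
plan(470.5,-319.5,290,169,8)"
```

```text
[660.6  26.  198.3] 168.91 step 50.6 turn 0.09307197883467211
0.0150 -0.0470 -0.0115 -0.01; 0.0150 -0.0470 -0.0115 -0.01; 0.0150 -0.0470 -0.0115 -0.01; 0.0150 -0.0469 -0.0115 -0.01; 0.0150 -0.0469 -0.0115 -0.01; 0.0151 -0.0469 -0.0115 -0.01; 0.0151 -0.0469 -0.0115 -0.01; 0.0151 -0.0469 -0.0115 -0.01
```

Run:
```python
from h import *
d=np.load('w1.npz'); o=d['o']; p=shot('wrist'); print(p['W'][:3,3]-d['W'][:3,3], tool()[:3,3])
a=d['img'][o[1]+10:o[1]+90,o[0]+10:o[0]+90]; r=cv2.matchTemplate(p['img'],a,5); _,s,_,l=cv2.minMaxLoc(r); sh=np.array(l)-10-o; print(s,sh)
P2=dict(p); P2['W']=d['W']
for q,sx in ((P2,0),(p,sh)):
  px=lambda a:np.array(a,float)/6+o-0.4+sx
  w=onplane(q,px([(214,260),(335,213),(382,330),(262,385)]),28.)[:,:2]; print('stem',w.mean(0))
  for a,z in [([(155,296),(440,296),(298,150),(298,443)],10),([(92,300),(520,300),(306,85),(306,522)],130)]: print(onplane(q,px(a),z)[:,:2].mean(0))
```

```text
[-0.798161   -2.10501542  2.53442698] [660.6701933   25.43109747 199.11700896]
0.9878231287002563 [ 4 -1]
stem [597.48338662  43.73341515]
[597.5864178   43.77740013]
[597.20756368  43.7302653 ]
stem [597.62158152  44.30054578]
[597.77517254  44.49083588]
[597.07148376  43.47600108]
```

Call:
{"name": "apply_moves", "arguments": {"motion": "0.015 -0.047 -0.0115 0; 0.015 -0.047 -0.0115 0; 0.015 -0.047 -0.0115 0; 0.015 -0.047 -0.0115 0; 0.015 -0.047 -0.0115 0; 0.015 -0.047 -0.0115 0; 0.015 -0.047 -0.0115 0; 0 0 0 0"}}

```text
time: 4.85
tool_pos: [492.3, -280.4, 281.5]
tcp_rot: [-3.139, 0.003, 2.941]
contact_force: [0.4, 0.8, 0.1]
grip_width: 92.0
finger_force: 0.0
```

```bash
python3 -c "
from h import *
plan(470.5,-319.5,265,169,2)"
```

```text
[ 492.3 -280.4  281.5] 168.52 step 23.9 turn 0.4809055628903707
0.0068 -0.0213 0.0083 -0.24; 0.0069 -0.0213 0.0083 -0.24
```

Call:
{"name": "apply_moves", "arguments": {"motion": "0.007 -0.021 0.008 0; 0.007 -0.021 0.008 0; 0 0 0 0; 0 0 0 0; 0 0 0 0"}}

```text
time: 5.48
tool_pos: [473.2, -314.4, 263.8]
tcp_rot: [-3.141, 0.001, 2.949]
contact_force: [-0.5, -0.2, -0.2]
grip_width: 91.9
finger_force: 0.0
```

Run:
```python
from h import *
print(tool()[:3,3])
p=shot('wrist'); c,uv=cloud(p)
m=(np.hypot(c[:,0]-471,c[:,1]+319)<80)&(c[:,2]>178)&(c[:,2]<200)
print('bar z',np.median(c[m][:,2]),m.sum(),cv2.minAreaRect(c[m][:,:2].astype(np.float32)),c[m].mean(0))
for d in bot.cut_out(p,'key_bar'):
    q,_=cloud(p,d['pixels']); q=q[(q[:,2]>178)&(q[:,2]<200)]; print(d['p'],d['point'],len(q), cv2.minAreaRect(q[:,:2].astype(np.float32)) if len(q)>5 else '')
m=(np.hypot(c[:,0]-471,c[:,1]+319)<75)&(c[:,2]>54)&(c[:,2]<66); print('stand',cv2.minAreaRect(c[m][:,:2].astype(np.float32)),np.median(c[m][:,2]))
cv2.imwrite('pics/w2.png',p['img']); plan(470.5,-319.5,160,169,6)
```

```text
[ 473.20406604 -314.41481598  263.81473786]
bar z 187.24709891254219 4552 ((464.47210693359375, -317.9449157714844), (16.01396942138672, 92.77134704589844), 79.08294677734375) [ 462.01033767 -317.28517789  187.18325576]
0.76 [311.7, 229.4] 4541 ((464.4478454589844, -317.94024658203125), (16.01396942138672, 92.72203826904297), 79.08294677734375)
0.73 [124.3, 270.3] 17 ((485.96173095703125, -449.969970703125), (1.5062819719314575, 4.857666015625), 88.36113739013672)
0.72 [369.4, 18.9] 0 
stand ((468.2689208984375, -318.5904541015625), (80.88052368164062, 80.30638122558594), 0.45669782161712646) 59.335071352005826
[ 473.1 -314.6  263.6] 168.96 step 17.3 turn 0.044556384622580936
0.0003 -0.0009 0.0173 -0.01; 0.0003 -0.0009 0.0173 -0.01; 0.0003 -0.0009 0.0173 -0.01; 0.0003 -0.0009 0.0173 -0.01; 0.0003 -0.0009 0.0173 -0.01; 0.0003 -0.0009 0.0173 -0.01
```

View pics/w2.png

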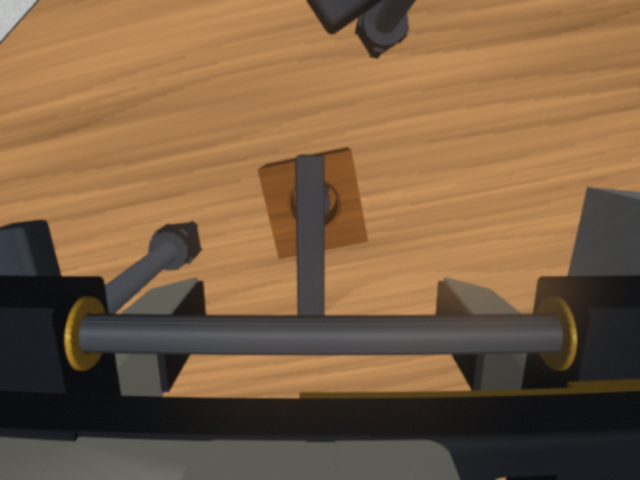

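```bash
python3 -c "
from h import *
plan(468.2,-318.6,161,169,1)"
```

```text
[ 473.1 -314.6  263.6] 168.96 step 102.8 turn 0.044556384622580936
0.0040 -0.0049 0.1026 -0.04
```

Call:
{"name": "apply_moves", "arguments": {"motion": "0.004 -0.005 0.005 0; 0 0 0.025 0; 0 0 0.025 0; 0 0 0.025 0; 0 0 0.022 0; 0 0 0 0; 0 0 0 0"}}

```text
time: 6.45
tool_pos: [468.1, -319.7, 162.0]
tcp_rot: [-3.141, 0.001, 2.948]
contact_force: [0.1, -1.7, 0.2]
grip_width: 91.6
finger_force: 0.0
```

Call:
{"name": "apply_moves", "arguments": {"motion": "0 0.001 0.001 0; 0 0 0 0; 0 0 0 0; 0 0 0 0; 0 0 0 0; 0 0 0 0; 0 0 0 0; 0 0 0 0", "fingers": -1}}

```text
time: 7.45
tool_pos: [468.0, -318.4, 160.2]
tcp_rot: [-3.141, 0.0, 2.948]
contact_force: [-0.5, -0.2, -0.1]
grip_width: 15.9
finger_force: 0.0
```

Call:
{"name": "apply_moves", "arguments": {"motion": "0 0 0 0; 0 0 0 0; 0 0 -0.005 0; 0 0 -0.01 0; 0 0 -0.02 0; 0 0 -0.03 0; 0 0 -0.04 0; 0 0 -0.04 0"}}

```text
time: 8.45
tool_pos: [467.8, -318.0, 306.9]
tcp_rot: [3.142, -0.0, 2.948]
contact_force: [-0.5, -0.6, -3.9]
grip_width: 15.6
finger_force: 30.0
```

```bash
python3 -c "
from h import *
print(bot.get_obs()['grip_width'])
plan(597.5,43.8,335,191.3,9)"
```

```text
15.555399797162687
[ 467.8 -318.   306.9] 168.91 step 42.8 turn 22.393990749305402
-0.0064 0.0422 -0.0031 -2.49; -0.0082 0.0419 -0.0031 -2.49; -0.0100 0.0415 -0.0031 -2.49; -0.0118 0.0410 -0.0031 -2.49; -0.0136 0.0405 -0.0031 -2.49; -0.0154 0.0399 -0.0031 -2.49; -0.0171 0.0391 -0.0031 -2.49; -0.0188 0.0384 -0.0031 -2.49; -0.0204 0.0375 -0.0031 -2.49
```

Call:
{"name": "apply_moves", "arguments": {"motion": "-0.006 0.042 -0.004 -2.5; -0.008 0.042 -0.004 -2.5; -0.01 0.042 -0.004 -2.5; -0.012 0.041 -0.004 -2.5; -0.014 0.041 -0.004 -2.5; -0.015 0.04 -0.004 -2.5; -0.017 0.039 -0.004 -2.5; -0.019 0.038 -0.004 -2.5"}}

```text
time: 9.45
tool_pos: [582.9, 5.5, 337.9]
tcp_rot: [-3.141, 0.0, -2.985]
contact_force: [1.2, -0.8, -2.8]
grip_width: 15.6
finger_force: 30.0
```

Call:
{"name": "apply_moves", "arguments": {"motion": "-0.02 0.03 0 -2.4; 0 0 0 0; 0 0 0 0; 0 0 0 0"}}

```text
time: 9.95
tool_pos: [597.7, 35.7, 337.4]
tcp_rot: [-3.141, -0.0, -2.946]
contact_force: [0.3, 0.8, -3.2]
grip_width: 15.8
finger_force: 30.0
```

Run:
```python
from h import *
print(bot.get_obs()['moment'])
plan(597.5,43.8,335,191.3,1)
p=shot('wrist'); c,uv=cloud(p)
for d in bot.cut_out(p,'key_bar'):
    q,_=cloud(p,d['pixels']); print(d['p'],d['point'],q.min(0).round(),q.max(0).round())
cv2.imwrite('pics/w3.png',p['img'])
```

```text
[ 0.06060148 -0.09873824  0.01857028]
[597.7  35.7 337.4] -168.78 step 8.4 turn 0.08130952387489288
-0.0014 0.0080 0.0024 -0.08
0.68 [322.2, 268.3] [548.  20. 350.] [619.  49. 430.]
0.3 [605.1, 105.7] [392. 283.  -3.] [480. 389. 125.]
```

View pics/w3.png

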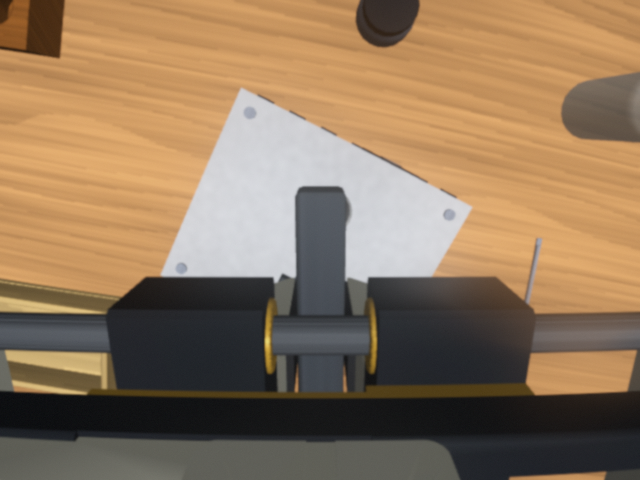

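Call:
{"name": "apply_moves", "arguments": {"motion": "-0.0015 0.008 0 0; 0 0 0 0; 0 0 0 0; 0 0 0 0"}}

```text
time: 10.55
tool_pos: [597.8, 44.8, 337.1]
tcp_rot: [-3.141, -0.0, -2.944]
contact_force: [0.6, -0.1, -2.8]
grip_width: 15.6
finger_force: 30.0
```

Run:
```python
from h import *
print(tool()[:3,3], bot.get_obs()['contact_force'])
for n in ['scene','top']:
    p=shot(n); c,uv=cloud(p)
    m=(np.hypot(c[:,0]-597,c[:,1]-43)<60)&(c[:,2]>178)&(c[:,2]<375); c=c[m]
    v=p['W'][:3,3]-[597,43,250]; v[2]=0; v/=np.linalg.norm(v); s=np.array([-v[1],v[0],0]); print(n,'side',s.round(2))
    for a,b in [(180,195),(195,212),(215,240),(240,270),(270,300),(300,325),(325,345)]:
        q=c[(c[:,2]>a)&(c[:,2]<b)]
        if len(q)>3:
            l=(q-[597.5,43.8,0])@s; print(a,b,len(q),'lateral',l.min().round(1),l.max().round(1),np.median(l).round(1),'toward cam',((q-[597.5,43.8,0])@v).max().round(1), q.mean(0).round(1))
```

```text
[597.84021226  44.84544594 337.14512377] [ 0.58680576 -0.14533925 -2.82055394]
scene side [0.65 0.76 0.  ]
180 195 47 lateral -13.8 18.1 1.4 toward cam 21.9 [608.6  37.  188.8]
195 212 74 lateral -13.5 18.9 3.6 toward cam 22.7 [609.7  37.6 203.2]
215 240 113 lateral -11.1 15.4 2.2 toward cam 19.9 [605.4  40.1 222.7]
240 270 58 lateral -4.3 9.4 2.7 toward cam 14.0 [605.6  40.3 255.6]
270 300 61 lateral -4.5 9.3 2.3 toward cam 12.2 [605.5  40.1 285.6]
300 325 53 lateral -4.4 9.3 2.7 toward cam 13.4 [605.5  40.4 312. ]
325 345 23 lateral -2.6 9.0 4.4 toward cam 22.4 [608.9  39.  333.9]
top side [ 0.71 -0.71  0.  ]
180 195 7 lateral -8.6 7.3 -3.4 toward cam 13.7 [589.5  37.3 190.7]
195 212 11 lateral -7.3 5.9 1.9 toward cam 14.1 [589.3  34.5 202.1]
215 240 8 lateral -7.1 0.6 -3.9 toward cam 11.6 [587.9  39.2 219.6]
```

Call:
{"name": "apply_moves", "arguments": {"motion": "0.0005 -0.001 0.01 0; 0 0 0.02 0; 0 0 0.015 0; 0 0 0.01 0; 0 0 0.01 0; 0 0 0.01 0; 0 0 0.01 0; 0 0 0 0"}}

```text
time: 11.65
tool_pos: [597.2, 43.8, 251.2]
tcp_rot: [3.141, -0.002, -2.944]
contact_force: [-0.2, 0.8, -3.9]
grip_width: 15.6
finger_force: 30.0
```

Call:
{"name": "apply_moves", "arguments": {"motion": "0 0 0.015 0; 0 0 0.015 0; 0 0 0.015 0; 0 0 0.012 0; 0 0 0.005 0; 0 0 0.005 0; 0 0 0 0; 0 0 0 0"}}

```text
time: 12.65
tool_pos: [597.8, 43.8, 185.6]
tcp_rot: [-3.141, 0.001, -2.944]
contact_force: [-0.1, -0.9, -3.0]
grip_width: 15.9
finger_force: 30.0
```

Call:
{"name": "apply_moves", "arguments": {"motion": "0 0 0.004 0; 0 0 0.004 0; 0 0 0.003 0; 0 0 0.003 0; 0 0 0.003 0; 0 0 0 0"}}

```text
time: 13.4
tool_pos: [597.4, 43.8, 167.9]
tcp_rot: [-3.142, -0.001, -2.944]
contact_force: [-0.5, -0.4, -4.2]
grip_width: 16.0
finger_force: 30.0
```

Past the mismatch height with no force: the socket is over the stem. Down to the floor.

Call:
{"name": "apply_moves", "arguments": {"motion": "0 0 0.002 0; 0 0 0.002 0; 0 0 0.001 0; 0 0 0.001 0; 0 0 0 0; 0 0 0 0"}}

```text
time: 14.15
tool_pos: [597.6, 43.8, 162.3]
tcp_rot: [-3.141, 0.0, -2.944]
contact_force: [0.7, -1.0, -3.5]
grip_width: 15.6
finger_force: 30.0
```

Call:
{"name": "apply_moves", "arguments": {"motion": "0 0 0.001 0; 0 0 0.0005 0; 0 0 0 0; 0 0 0 0"}}

```text
time: 14.65
tool_pos: [598.2, 43.8, 162.2]
tcp_rot: [-3.141, 0.003, -2.944]
contact_force: [-0.1, -0.3, 6.2]
grip_width: 15.8
finger_force: 30.0
```

Call:
{"name": "apply_moves", "arguments": {"motion": "0 0 0 8; 0 0 0 8; 0 0 0 10; 0 0 0 10; 0 0 0 10; 0 0 0 10; 0 0 0 10; 0 0 0 10"}}

```text
time: 15.65
tool_pos: [598.2, 44.0, 162.2]
tcp_rot: [3.139, 0.001, 2.007]
contact_force: [0.0, 0.9, 5.3]
grip_width: 15.9
finger_force: 30.1
```

```bash
python3 -c "
from h import *
o=bot.get_obs();print(o['moment'],o['joint_positions'],o['tcp_rot'],o['contact_force'])"
```

```text
[0.24180941 0.12505658 0.24279467] [-5.43792709e-02  5.30772771e-01  1.40571781e+00  2.34193600e-04
  1.20242713e+00 -4.91067379e-01] [3.13913068e+00 1.06854789e-03 2.00739908e+00] [0.01411185 0.94691039 5.29233584]
```

Call:
{"name": "apply_moves", "arguments": {"motion": "0 0 0 8; 0 0 0 6; 0 0 0 5; 0 0 0 2; 0 0 0 0; 0 0 0 0"}}

```text
time: 16.4
tool_pos: [598.5, 44.1, 162.2]
tcp_rot: [3.138, 0.0, 1.647]
contact_force: [0.0, 0.4, 5.3]
grip_width: 15.8
finger_force: 30.0
```

```bash
python3 -c "
from h import *
o=bot.get_obs();print(o['moment'],o['joint_positions'],o['tcp_rot'],o['contact_force'])"
```

```text
[0.283929   0.02539805 0.184396  ] [-5.43507549e-02  5.30858001e-01  1.40549801e+00  4.64901528e-04
  1.20191548e+00 -1.30277418e-01] [3.13824327e+00 9.40669866e-07 1.64655608e+00] [1.22646692e-03 3.74294328e-01 5.26607955e+00]
```

Call:
{"name": "apply_moves", "arguments": {"motion": "0 0 0 2; 0 0 0 2; 0 0 0 0; 0 0 0 0"}}

```text
time: 16.9
tool_pos: [598.6, 44.1, 162.2]
tcp_rot: [3.138, -0.0, 1.577]
contact_force: [0.3, 1.1, 4.9]
grip_width: 15.5
finger_force: 30.0
```

```bash
python3 -c "
from h import *
o=bot.get_obs();print(o['moment'],np.degrees(o['tcp_rot'][2]))"
```

```text
[ 0.30400424 -0.07737093  0.1307945 ] 90.33937747805145
```

Call:
{"name": "apply_moves", "arguments": {"motion": "0 0 0 2; 0 0 0 2; 0 0 0 0; 0 0 0 0"}}

```text
time: 17.4
tool_pos: [598.6, 44.1, 162.2]
tcp_rot: [3.138, -0.0, 1.507]
contact_force: [-0.4, 2.2, 5.7]
grip_width: 15.8
finger_force: 30.0
```

```bash
python3 -c "
from h import *
o=bot.get_obs();print(o['moment'],np.degrees(o['tcp_rot'][2]))"
```

```text
[ 0.24677546 -0.04478221  0.14988445] 86.33895749147007
```

Call:
{"name": "apply_moves", "arguments": {"motion": "0 0 0 2; 0 0 0 2; 0 0 0 0; 0 0 0 0"}}

```text
time: 17.9
tool_pos: [598.7, 44.1, 162.2]
tcp_rot: [3.138, -0.001, 1.438]
contact_force: [0.0, 1.0, 5.5]
grip_width: 15.5
finger_force: 30.1
```

Run:
```python
from h import *
o=bot.get_obs();print(o['moment'],np.degrees(o['tcp_rot'][2]),o['joint_positions'][5])
p=shot('scene'); i=p['img'][200:340,310:470]; cv2.imwrite('pics/s2.png',cv2.resize(i,(800,600),interpolation=2))
c,uv=cloud(p); m=(np.hypot(c[:,0]-640,c[:,1]-38)<190)&(c[:,2]>140)&(c[:,2]<156)&(c[:,0]>660); print(cv2.minAreaRect(c[m][:,:2].astype(np.float32)))
```

```text
[ 0.18562787 -0.13986721  0.42953739] 82.37552673854658 0.07869595286583744
((698.7754516601562, 73.64883422851562), (155.41371154785156, 37.05514144897461), 73.82962799072266)
```

View pics/s2.png

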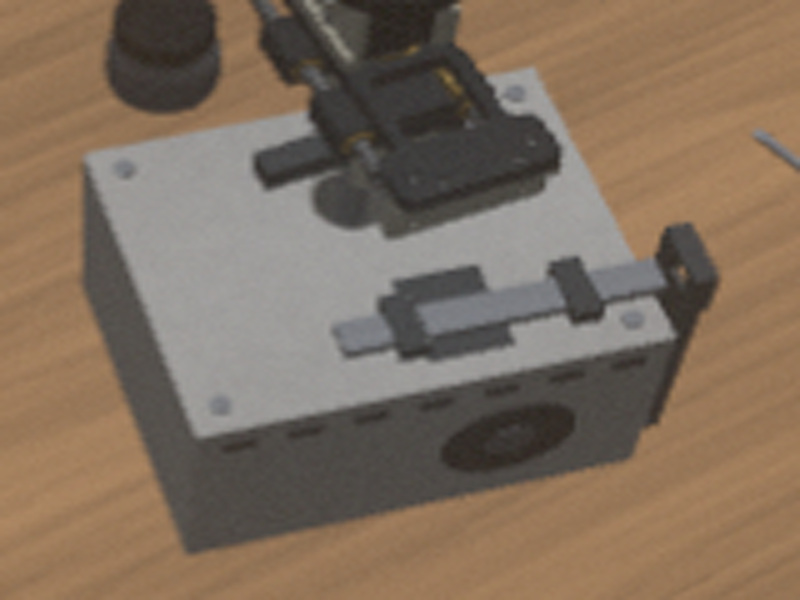

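Call:
{"name": "apply_moves", "arguments": {"motion": "0 0 0 2; 0 0 0 2; 0 0 0 0; 0 0 0 0"}}

```text
time: 18.45
tool_pos: [598.6, 44.0, 162.2]
tcp_rot: [3.138, -0.001, 1.369]
contact_force: [0.8, 1.4, 6.0]
grip_width: 16.3
finger_force: 30.9
```

```bash
python3 -c "
from h import *
o=bot.get_obs();print(o['moment'],np.degrees(o['tcp_rot'][2]),o['joint_positions'][5])"
```

```text
[ 0.18968843 -0.09588989  0.71868387] 78.41120520354607 0.14805766992363747
```

Call:
{"name": "apply_moves", "arguments": {"motion": "0 0 0 -5; 0 0 0 -5; 0 0 0 -3; 0 0 -0.003 0; 0 0 -0.005 0; 0 0 -0.01 0; 0 0 -0.015 0; 0 0 -0.015 0"}}

```text
time: 19.45
tool_pos: [597.5, 43.7, 210.1]
tcp_rot: [3.141, 0.0, 1.593]
contact_force: [0.6, 0.1, -3.1]
grip_width: 15.7
finger_force: 30.0
```

```bash
python3 -c "
from h import *
o=bot.get_obs();print(o['moment'],np.degrees(o['tcp_rot'][2]),o['contact_force'])"
```

```text
[-0.03415225 -0.11444007 -0.04789968] 91.29983554881156 [ 0.62750374  0.13461105 -3.0984637 ]
```

Call:
{"name": "apply_moves", "arguments": {"motion": "0 0 -0.02 0; 0 0 -0.02 0; 0 0 -0.02 0; 0 0 -0.02 0; 0 0 -0.02 0; 0 0 -0.02 0; 0 0 -0.01 0; 0 0 0 0"}}

```text
time: 20.45
tool_pos: [597.7, 43.8, 339.6]
tcp_rot: [3.14, 0.0, 1.594]
contact_force: [-0.6, -0.1, -3.7]
grip_width: 15.5
finger_force: 30.0
```

Run:
```python
from h import *
print(tool()[:3,3])
p=shot('scene'); c,uv=cloud(p); T=tool()[:3,3]
k=c[(np.hypot(c[:,0]-T[0],c[:,1]-T[1])<40)&(c[:,2]>178)&(c[:,2]<330)]
for a,b in [(175,195),(195,215),(225,250),(250,280),(280,310)]:
    q=k[(k[:,2]>a)&(k[:,2]<b)]; print(a,len(q),q.mean(0).round(1) if len(q) else '')
m=(np.hypot(c[:,0]-640,c[:,1]-38)<190)&(c[:,2]>140)&(c[:,2]<156)&(c[:,0]>660); print(cv2.minAreaRect(c[m][:,:2].astype(np.float32)))
plan(468.3,-318.6,325,91,9)
```

```text
[597.66595217  43.79176843 339.59541385]
175 37 [607.6  32.8 189.5]
195 90 [607.1  33.4 204.7]
225 49 [603.9  35.9 237.2]
250 61 [603.6  36.5 264.9]
280 64 [603.2  36.9 294.3]
((696.1919555664062, 67.2765121459961), (170.2386016845703, 38.895816802978516), 73.98600006103516)
[597.4  43.8 338.6] 91.3 step 42.8 turn -0.30494958127491145
-0.0399 -0.0153 0.0015 0.03; -0.0399 -0.0152 0.0015 0.03; -0.0399 -0.0152 0.0015 0.03; -0.0400 -0.0152 0.0015 0.03; -0.0400 -0.0152 0.0015 0.03; -0.0400 -0.0151 0.0015 0.03; -0.0400 -0.0151 0.0015 0.03; -0.0400 -0.0151 0.0015 0.03; -0.0400 -0.0151 0.0015 0.03
```

```bash
python3 -c "
from h import *
plan(465.5,-318,330,169,9)"
```

```text
[597.4  43.8 338.6] 91.3 step 42.8 turn 77.69505041872509
-0.0399 -0.0156 0.0010 -8.63; -0.0371 -0.0214 0.0010 -8.63; -0.0334 -0.0267 0.0010 -8.63; -0.0291 -0.0314 0.0010 -8.63; -0.0240 -0.0354 0.0010 -8.63; -0.0184 -0.0386 0.0010 -8.63; -0.0124 -0.0409 0.0010 -8.63; -0.0061 -0.0423 0.0010 -8.63; 0.0003 -0.0428 0.0010 -8.63
```

Call:
{"name": "apply_moves", "arguments": {"motion": "-0.04 -0.0156 0 -8.6; -0.037 -0.0214 0 -8.6; -0.0334 -0.0267 0.001 -8.6; -0.029 -0.0314 0.001 -8.6; -0.024 -0.0354 0.001 -8.6; -0.0184 -0.0386 0.001 -8.6; -0.0124 -0.041 0.001 -8.6; -0.006 -0.0423 0.001 -8.6"}}

```text
time: 21.5
tool_pos: [478.5, -278.5, 331.7]
tcp_rot: [3.141, -0.002, 2.799]
contact_force: [0.3, -0.2, -4.0]
grip_width: 15.5
finger_force: 30.0
```

Call:
{"name": "apply_moves", "arguments": {"motion": "0 -0.038 0 -8.6; 0 0 0 0; 0 0 0 0; 0 0 0 0"}}

```text
time: 22.0
tool_pos: [466.9, -312.2, 332.5]
tcp_rot: [3.141, -0.0, 2.945]
contact_force: [0.4, -0.1, -3.4]
grip_width: 15.7
finger_force: 30.0
```

Run:
```python
from h import *
plan(465.5,-318,330,169,1)
T=tool()[:3,3]
for n in ['scene','top']:
    p=shot(n); c,uv=cloud(p)
    k=c[(np.hypot(c[:,0]-T[0],c[:,1]-T[1])<35)&(c[:,2]>165)&(c[:,2]<330)]
    v=p['W'][:3,3]-T; v[2]=0; v/=np.linalg.norm(v); print(n,'toward cam',v.round(2))
    for a,b in [(165,190),(190,210),(225,250),(250,280),(280,310)]:
        q=k[(k[:,2]>a)&(k[:,2]<b)]; print(a,len(q),q.mean(0).round(1) if len(q) else '')
```

```text
[ 466.9 -312.2  332.5] 168.74 step 6.5 turn 0.2618185281669412
0.0002 -0.0060 0.0025 -0.26
scene toward cam [ 0.98 -0.21  0.  ]
165 46 [ 477.3 -316.1  183.8]
190 71 [ 478.  -315.7  201.1]
225 52 [ 472.8 -314.2  237.9]
250 56 [ 473.4 -314.5  265.4]
280 4 [ 475.7 -315.3  282.3]
top toward cam [0.07 1.   0.  ]
165 0 
190 1 [ 451.7 -321.5  205.2]
225 21 [ 464.9 -306.2  239.9]
250 37 [ 466.5 -306.5  263.9]
280 5 [ 467.3 -305.2  281.9]
```

Run:
```python
from h import *
T=tool(); p=shot('wrist'); c,uv=cloud(p); l=(c-T[:3,3])@T[:3,:3]
m=(np.abs(l[:,1])<6)&(l[:,0]<-5)&(l[:,0]>-60)&(l[:,2]>-40)&(l[:,2]<-15); q=l[m]
f=lambda q:print(len(q),q[:,0].min(),q[:,0].max(),'slope deg',np.degrees(np.arctan(np.polyfit(q[:,0],q[:,2],1)[0])),np.polyfit(q[:,0],q[:,2],1)[1])
f(q)
m=(np.abs(l[:,1])<6)&(l[:,0]<60)&(l[:,0]>5)&(l[:,2]>-40)&(l[:,2]<-15); print(m.sum())
f(q[(q[:,0]>-45)])
for x in range(-55,0,5):
    s=q[(q[:,0]>=x)&(q[:,0]<x+5)]
    if len(s):print(x,len(s),np.median(s[:,2]).round(2),s[:,1].min().round(1),s[:,1].max().round(1))
# level reference: bench/stand plane
b=l[(np.abs(c[:,2])<8)]; A=np.c_[b[:,:2],np.ones(len(b))]; print('bench slope',np.degrees(np.linalg.lstsq(A,b[:,2],rcond=None)[0][:2]),len(b))
```

```text
1290 -20.741439404072917 -5.092207689533219 slope deg -2.1985232999344055 -27.112440398603557
4881
1290 -20.741439404072917 -5.092207689533219 slope deg -2.1985232999344055 -27.112440398603557
-25 37 -26.15 -5.7 5.9
-20 430 -26.48 -6.0 5.9
-15 431 -26.61 -6.0 5.8
-10 392 -26.83 -5.9 5.8
bench slope [-0.11826482  0.03030726] 158974
```

Run:
```python
from h import *
T=tool(); p=shot('wrist'); c,uv=cloud(p); l=(c-T[:3,3])@T[:3,:3]
q=l[(np.abs(l[:,1])<6)&(l[:,0]<70)&(l[:,0]>-22)&(l[:,2]>-40)&(l[:,2]<-15)]
for x in range(-25,65,5):
    s=q[(q[:,0]>=x)&(q[:,0]<x+5)]
    if len(s):print(x,len(s),np.median(s[:,2]).round(2),s[:,0].max().round(1))
s=q[q[:,0]>20]; print(np.degrees(np.arctan(np.polyfit(s[:,0],s[:,2],1)[0])))
w=l[(np.abs(l[:,1])<12)&(np.abs(l[:,0])<70)&(l[:,2]>-40)&(l[:,2]<-15)&(l[:,0]>25)&(l[:,0]<48)]; print('y',w[:,1].min(),w[:,1].max())
plan(467,-318.3,330,169,1)
```

```text
-25 39 -26.15 -20.0
-20 420 -26.49 -15.0
-15 442 -26.62 -10.0
-10 384 -26.74 -5.1
5 78 -27.09 10.0
10 517 -27.29 15.0
15 532 -27.42 20.0
20 551 -27.55 25.0
25 560 -27.56 30.0
30 592 -27.76 35.0
35 597 -27.92 40.0
40 619 -28.02 45.0
45 828 -27.59 50.0
50 1 -16.72 50.0
2.9044633862963076
y -7.330541721969354 8.775223351111734
[ 466.8 -312.5  332.8] 168.75 step 6.4 turn 0.2454320586791141
-0.0013 -0.0056 0.0028 -0.25
```

```bash
python3 -c "
from h import *
plan(472,-319.3,235,169,1)"
```

```text
[ 466.8 -312.5  332.8] 168.75 step 98.2 turn 0.2454320586791141
-0.0064 -0.0056 0.0978 -0.25
```

Call:
{"name": "apply_moves", "arguments": {"motion": "-0.0064 -0.0056 0.01 0; 0 0 0.03 0; 0 0 0.03 0; 0 0 0.02 0; 0 0 0.008 0; 0 0 0 0; 0 0 0 0; 0 0 0 0"}}

```text
time: 23.2
tool_pos: [472.0, -320.2, 235.6]
tcp_rot: [-3.141, 0.001, 2.944]
contact_force: [-0.1, -0.4, -3.8]
grip_width: 15.9
finger_force: 30.0
```

Run:
```python
from h import *
T=tool(); print(T[:3,3])
for n in ['scene','top']:
    p=shot(n); c,uv=cloud(p)
    for a,b,r in [(82,116,24),(125,145,14),(145,165,14),(165,190,14),(190,210,14)]:
        q=c[(np.hypot(c[:,0]-T[0],c[:,1]-T[1])<r)&(c[:,2]>a)&(c[:,2]<b)]; print(n,a,len(q),q.mean(0).round(1) if len(q) else '')
    if n=='scene':
        i=p['img'][235:335,165:265]; cv2.imwrite('pics/s3.png',cv2.resize(i,(600,600),interpolation=2))
```

```text
[ 472.0250968  -320.22573714  235.60432035]Traceback (most recent call last):
  File "<stdin>", line 6, in <module>
ValueError: operands could not be broadcast together with shapes (305998,) (4,)
```

Run:
```python
from h import *
T=tool()[:3,3]; print(T)
for n in ['scene','top']:
    p=shot(n); c,uv=cloud(p)
    for a,b,r in [(82,116,24),(125,145,14),(145,165,14),(165,190,14),(190,210,14)]:
        q=c[(np.hypot(c[:,0]-T[0],c[:,1]-T[1])<r)&(c[:,2]>a)&(c[:,2]<b)]; print(n,a,len(q),q.mean(0).round(1) if len(q) else '')
    if n=='scene':
        i=p['img'][235:335,165:265]; cv2.imwrite('pics/s3.png',cv2.resize(i,(600,600),interpolation=2))
```

```text
[ 471.969577   -320.12132296  235.45671966]
scene 82 127 [ 482.2 -323.8  102.6]
scene 125 33 [ 478.1 -322.2  134.6]
scene 145 31 [ 478.1 -322.8  154.3]
scene 165 22 [ 479.7 -322.9  171.5]
scene 190 0 
top 82 5 [ 472.8 -317.6  114.3]
top 125 18 [ 470.7 -314.2  134.4]
top 145 18 [ 471.3 -314.5  154.8]
top 165 11 [ 471.2 -314.1  171.5]
top 190 0
```

View pics/s3.png

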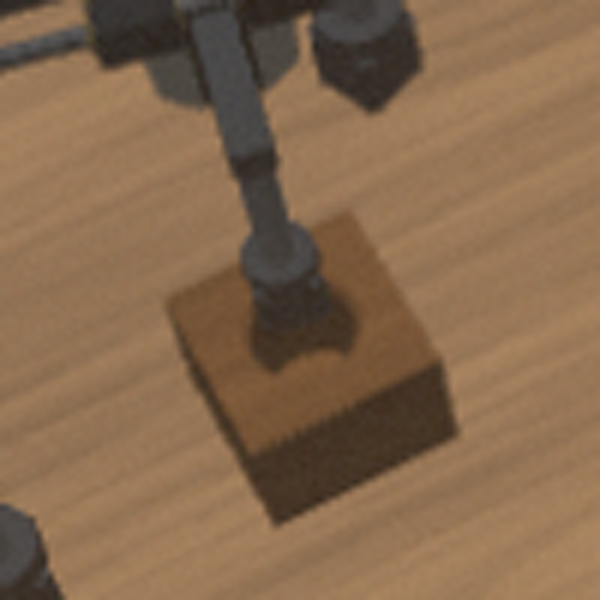

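Call:
{"name": "apply_moves", "arguments": {"motion": "0.0005 0.001 0.008 0; 0 0 0.008 0; 0 0 0.008 0; 0 0 0.008 0; 0 0 0.008 0; 0 0 0 0; 0 0 0 0"}}

```text
time: 24.22
tool_pos: [471.6, -319.0, 195.0]
tcp_rot: [-3.141, 0.0, 2.945]
contact_force: [0.5, -0.5, -2.6]
grip_width: 15.8
finger_force: 30.0
```

```bash
python3 -c "
from h import *
o=bot.get_obs();print(o['moment'],o['contact_force'],o['tool_pos'])"
```

```text
[ 0.14204981 -0.15582918  0.03998786] [ 0.46653733 -0.50507648 -2.61195853] [ 471.57203709 -318.98579496  194.96647103]
```

Tip is 18 mm inside the pocket and free. Continue down.

Call:
{"name": "apply_moves", "arguments": {"motion": "0 0 0.008 0; 0 0 0.008 0; 0 0 0.008 0; 0 0 0.005 0; 0 0 0.003 0; 0 0 0 0; 0 0 0 0"}}

```text
time: 25.1
tool_pos: [471.5, -319.0, 163.0]
tcp_rot: [-3.141, 0.001, 2.944]
contact_force: [0.0, -0.4, -3.8]
grip_width: 15.7
finger_force: 30.0
```

Call:
{"name": "apply_moves", "arguments": {"motion": "0 0 0.001 0; 0 0 0.001 0; 0 0 0 0; 0 0 0 0"}}

```text
time: 25.6
tool_pos: [471.4, -318.9, 160.7]
tcp_rot: [-3.142, 0.0, 2.944]
contact_force: [0.4, -0.5, -3.3]
grip_width: 15.8
finger_force: 30.0
```

Call:
{"name": "apply_moves", "arguments": {"motion": "0 0 0.001 0; 0 0 0 0; 0 0 0 0; 0 0 0 0"}}

```text
time: 26.1
tool_pos: [471.8, -319.2, 160.6]
tcp_rot: [-3.141, 0.001, 2.945]
contact_force: [-1.6, -0.1, 5.5]
grip_width: 15.6
finger_force: 30.0
```

Seated on the floor. Release.

Call:
{"name": "apply_moves", "arguments": {"motion": "0 0 -0.0005 0; 0 0 0 0; 0 0 0 0; 0 0 0 0; 0 0 0 0; 0 0 0 0; 0 0 0 0; 0 0 0 0", "fingers": 1}}

```text
time: 27.1
tool_pos: [471.4, -318.9, 160.2]
tcp_rot: [-3.141, 0.0, 2.944]
contact_force: [-0.0, -0.5, 0.2]
grip_width: 90.0
finger_force: 0.0
```

Call:
{"name": "apply_moves", "arguments": {"motion": "0 0 -0.005 0; 0 0 -0.02 0; 0 0 -0.03 0; 0 0 -0.04 0; 0 0 -0.04 0; 0 0 -0.04 0; 0 0 0 0; 0 0 0 0"}}

```text
time: 28.1
tool_pos: [471.2, -318.6, 334.8]
tcp_rot: [3.141, -0.001, 2.944]
contact_force: [-0.1, 0.2, -0.4]
grip_width: 91.6
finger_force: 0.0
```

Run:
```python
from h import *
for n in ['scene','top','wrist']:
    p=shot(n); c,uv=cloud(p)
    m=(np.hypot(c[:,0]-470,c[:,1]+319)<70)&(c[:,2]>170)&(c[:,2]<205); q=c[m]; print(n,m.sum(),cv2.minAreaRect(q[:,:2].astype(np.float32)),np.median(q[:,2]), q[:,2].min(),q[:,2].max())
    m=(np.hypot(c[:,0]-640,c[:,1]-38)<190)&(c[:,2]>140)&(c[:,2]<156)&(c[:,0]>660)
    if n!='wrist': print('bolt',cv2.minAreaRect(c[m][:,:2].astype(np.float32)))
    if n=='scene': cv2.imwrite('pics/s4.png',p['img'])
    for t in ['flask','jar','driver']:
        d=bot.cut_out(p,t)[:1] if n=='scene' else []
        for d in d: print(t,d['p'],d['point'])
```

```text
scene 321 ((472.43133544921875, -320.1349182128906), (15.937187194824219, 103.81356811523438), 78.75580596923828) 185.34404640155162 170.15126652643744 190.97623553991707
bolt ((699.0830688476562, 65.98397827148438), (169.99269104003906, 40.122772216796875), 75.85366821289062)
flask 0.92 [433.5, 171.6]
jar 0.66 [342.7, 214.2]
driver 0.87 [498.9, 269.3]
top 87 ((427.10894775390625, -309.7555236816406), (16.8909854888916, 15.963006973266602), 81.60211181640625) 186.91131578884665 173.65011094711804 191.1049648607618
bolt ((694.0260620117188, 69.03280639648438), (167.7324981689453, 36.3458251953125), 75.395751953125)
wrist 2961 ((467.3431396484375, -317.8528747558594), (15.838821411132812, 100.17160034179688), 79.11332702636719) 187.25546837238034 175.8418914844906 189.89286430668278
```

View pics/s4.png

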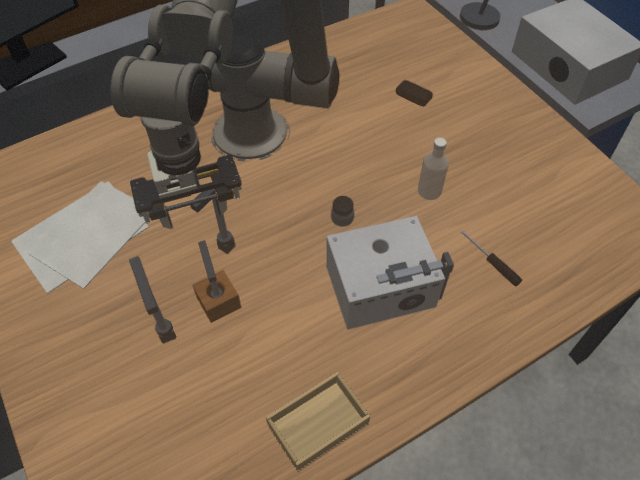

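```bash
python3 -c "
from h import *
print(bot.close_job())"
```

```text
the job is handed in; nothing more can be done
None
```

I turned the stem to its stop, the bolt drew back, and the key stands fully down and released in its stand. I handed the job in at about 28 s, with the flask, jar and screwdriver untouched; no verdict came back.

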